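# Cover the dressing jars on the school nurse's desk

## Robot

A 7-joint arm with a two-finger parallel gripper is mounted at the origin on the work surface. World frame = base frame: x ahead of the robot, y to its left, z up, the work surface at z = 0. Lengths are in m, angles in rad, forces in N, time in s.
With the tool pointing down it reaches from about 0.4 to 0.85 m from the base axis. Payload 4.4 kg.
Tool frame: the origin (TCP) lies at the very end of the fingers, on their centre line; the grasp point (between the pads) lies 19 mm behind it; y points along the fingers, z is the direction in which the jaws open and shut, and the axes are right-handed (so a half turn about y gives the same grasp; the last joint's range is limited). The gripper opens to 94 mm and grips with 3 to 60 N. Pads are 16 mm wide; open, the fingers measure 119 mm over their backs; the gripper's body (75 mm by 177 mm) begins 78 mm behind the grasp point.
Start: joints at [1.081, 0.628, 0.038, 1.517, -0.027, 0.996, -0.02], TCP at [0.267, -0.592, 0.205] pointing down, gripper open.
Joint ranges: [-3.06, 3.06], [-0.37, 2.12], [-1.25, 1.32], [0.18, 2.47], [-1.1, 4.24], [0.23, 1.98], [-2.94, 2.94]. Speed limits (rad/s): [2.57, 2.57, 3.14, 3.14, 3.14, 3.14, 3.14].

## Interface

Orientations are given as a unit quaternion [x, y, z, w].
In Python, from cell import goto, line_to, move_joints, grip, pause, ik, get_state, get_image, Unreachable, finish_job gives the robot as it stands. The module is installed in compiled form; this text tells all that it offers. Calls block until the motion is done:
- goto(position, orientation): joint-space move of the TCP to a pose.
- line_to(position, orientation=None, vel=0.15, contact_N=None): straight line of the TCP; orientation=None keeps the orientation; vel is the mean speed in m/s. With contact_N (N) it stops when the force on the tool has changed by that much, and returns True; else False.
- move_joints(angles): joint-space move.
- grip(opening, grip_force=None): finger opening in m; grip_force is the grip in N (None keeps the last); returns when the fingers have stopped.
- pause(seconds).
- ik(position, orientation): joint angles nearest the present ones, or None.
- get_state(): the state.
- get_image(name): name is "scene" or "top"; returns a dict with "color" (400x640x3 uint8, red, green, blue), "fx", "fy", "cx", "cy" (pixels), "view" (4x4, takes a point from world to camera coordinates). Camera axes: x right, y up, looking along -z (the intrinsics and any distortion apply to the point x, -y, -z); pixel columns grow to the right and rows downward; lengths in m; the calibration is good to about 2 mm. A picture is of the moment at which its call begins. There is no depth.
A pose or a line that the arm cannot do raises Unreachable and nothing moves.
- finish_job(): hands the job in, once; it reports no verdict.
The state is a dict: "time_s": time; "joints": joint angles; "joint_velocities": joint speeds; "joint_torque": joint torques, N m; "tcp_pos": TCP position; "orientation": TCP orientation; "wrist_force": force on the tool from outside, world axes, zero at the start; "moment": the same for the moment, N m; "opening": finger opening in m.
Only numpy, scipy, OpenCV 4.12 (cv2) and the standard library are available. Lean on these libraries where they do the work, as an engineer would, in place of code of your own. Each camera call takes 0.05 s, during which the arm holds its last target.

## Task

The examination is over: cover the four open steel jars, putting on each jar the one lid that fits it, knob up and fully seated in its mouth. The thermometer left lying across the biggest jar goes into the steel instrument tray, laid flat and lengthwise. Leave the jars standing where they are and do not tip them.

Things in the scene. Friction and masses are not known exactly. Their poses are not given: they have to be found in the camera images.
- jar_small: open stainless-steel dressing jar, the smallest of the four: a straight round pot 64 mm in outside diameter and 64 mm tall, wall 4 mm (mouth 56 mm), loose but heavy, with clean supplies in it that stay at least 25 mm below the rim. Origin: centre of its underside; z up its axis, so the rim lies 64 mm above the origin.
- jar_medium: open stainless-steel dressing jar, second smallest: a straight round pot 78 mm in outside diameter and 70 mm tall, wall 4 mm (mouth 70 mm), loose but heavy, with clean supplies in it that stay at least 25 mm below the rim. Origin: centre of its underside; z up its axis, so the rim lies 70 mm above the origin.
- jar_large: open stainless-steel dressing jar, second biggest: a straight round pot 92 mm in outside diameter and 76 mm tall, wall 4 mm (mouth 84 mm), loose but heavy, with clean supplies in it that stay at least 25 mm below the rim. Origin: centre of its underside; z up its axis, so the rim lies 76 mm above the origin.
- jar_largest: open stainless-steel dressing jar, the biggest of the four: a straight round pot 106 mm in outside diameter and 82 mm tall, wall 4 mm (mouth 98 mm), loose but heavy, with clean supplies in it that stay at least 25 mm below the rim. Origin: centre of its underside; z up its axis, so the rim lies 82 mm above the origin.
- lid_small: round steel lid of the 64 mm jar, the smallest of the four: flange 70 mm across and 3 mm thick, under it a bevelled plug 48 mm across and 6 mm deep that drops into the jar's mouth (4 mm free all round), on top an upright black round knob 20 mm across and 24 mm tall. It lies on the desk knob up. Origin: centre of the plug's underside; z up the knob; flange from 6 to 9 mm, knob from 9 to 33 mm above the origin. Seated, its origin lies 58 mm above the jar's origin.
- lid_medium: round steel lid of the 78 mm jar, second smallest: flange 84 mm across and 3 mm thick, under it a bevelled plug 62 mm across and 6 mm deep that drops into the jar's mouth (4 mm free all round), on top an upright black round knob 20 mm across and 24 mm tall. It lies on the desk knob up. Origin: centre of the plug's underside; z up the knob; flange from 6 to 9 mm, knob from 9 to 33 mm above the origin. Seated, its origin lies 64 mm above the jar's origin.
- lid_large: round steel lid of the 92 mm jar, second biggest: flange 98 mm across and 3 mm thick, under it a bevelled plug 76 mm across and 6 mm deep that drops into the jar's mouth (4 mm free all round), on top an upright black round knob 20 mm across and 24 mm tall. It lies on the desk knob up. Origin: centre of the plug's underside; z up the knob; flange from 6 to 9 mm, knob from 9 to 33 mm above the origin. Seated, its origin lies 70 mm above the jar's origin.
- lid_largest: round steel lid of the 106 mm jar, the biggest of the four: flange 112 mm across and 3 mm thick, under it a bevelled plug 90 mm across and 6 mm deep that drops into the jar's mouth (4 mm free all round), on top an upright black round knob 20 mm across and 24 mm tall. It lies on the desk knob up. Origin: centre of the plug's underside; z up the knob; flange from 6 to 9 mm, knob from 9 to 33 mm above the origin. Seated, its origin lies 76 mm above the jar's origin.
- thermometer: white digital clinical thermometer, flat, 140 mm long: a body 115 x 22 x 12 mm narrowing to a thin steel-tipped probe; at the start it lies across the mouth of the biggest jar, flat on the rim and about centred. Origin: middle of its length, on the underside; x along its length to the probe tip (the wide body spans x -70 to +45 mm, its centre of mass about x -8 mm), z up.
- tray: shallow stainless-steel instrument tray, rectangular, fixed to the desk, empty, 220 x 110 mm and 14 mm tall, walls and floor 4 mm thick (inside 212 x 102 mm). Origin: centre of its underside, inner floor 4 mm above it; x along its length, z up.
There are look-alikes about, which are no part of the job. Of the things shaped like the thermometer, the white one is meant.

How it is judged:
By the outcome, as a careful person would: the job done as asked, in the order asked, and still so for the second after the job is handed in, with the robot touching nothing.
It also fails if it takes over 125 s, if anything falls off the work surface, if the arm or the gripper's body presses on something with over 40 N, if the wrist force passes 120 N, or if a joint passes its speed limit or range.

## Working session

There is one attempt and no reset: what is moved stays moved. The work goes in short steps, each a Python script; the robot and the scene stay as the last script left them, time stands still between calls to the robot, and variables do not carry over. Pictures are saved under pics/ and viewed, and the job is handed in when it is done.

```bash
mkdir -p pics; ls; python3 - <<'E'
from cell import *
import cv2,pickle
s=get_state();print(s)
for n in("scene","top"):
    d=get_image(n);cv2.imwrite(f"pics/{n}0.png",d["color"][:,:,::-1]);pickle.dump(d,open(f"{n}0.pkl","wb"));print(n,{k:v for k,v in d.items() if k!="color"})
E
```

```text
pics
{'time_s': 0.0, 'joints': array([ 1.0811666 ,  0.62931841,  0.03844145,  1.51838142, -0.02702936,
        0.99627269, -0.01997878]), 'joint_velocities': array([-4.85959598e-04, -1.68554210e-04,  3.70793188e-04,  1.14247808e-04,
       -3.56851640e-06,  1.41766682e-03, -5.43613997e-04]), 'joint_torque': array([-2.00033071e-03, -5.49725747e+01,  1.14292234e+00, -1.86632895e+01,
       -5.21727127e-02,  2.37782893e-02,  1.65086099e-04]), 'tcp_pos': array([ 0.26707462, -0.59186279,  0.20456777]), 'orientation': array([-0.1488671 ,  0.69193187, -0.69064426,  0.14859128]), 'wrist_force': array([-0.52036719, -0.67567222, -0.31209342]), 'moment': array([-0.00762692, -0.00292013, -0.00414015]), 'opening': 0.09418449287433783}
scene {'fx': 376.9730671243436, 'fy': 376.9730671243436, 'cx': 315.7242859282576, 'cy': 202.2909371837378, 'view': array([[-0.04893316,  0.99879654,  0.00331809,  0.01464996],
       [-0.81509459, -0.04185276,  0.57781412,  0.30167581],
       [ 0.57725762,  0.02556971,  0.81616164, -1.42857451],
       [ 0.        ,  0.        ,  0.        ,  1.        ]])}
top {'fx': 406.2958974652789, 'fy': 406.2958974652789, 'cx': 317.90799624666727, 'cy': 195.09541060865737, 'view': array([[ 0.01338915, -0.99989379, -0.005756  ,  0.01391523],
       [ 0.98992082,  0.0124435 ,  0.14107419, -0.47944488],
       [-0.14098758, -0.00758685,  0.98998229, -1.01127266],
       [ 0.        ,  0.        ,  0.        ,  1.        ]])}
```

View pics/scene0.png

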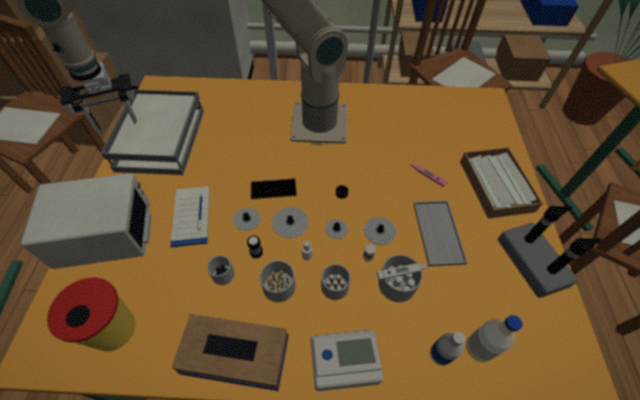

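View pics/top0.png

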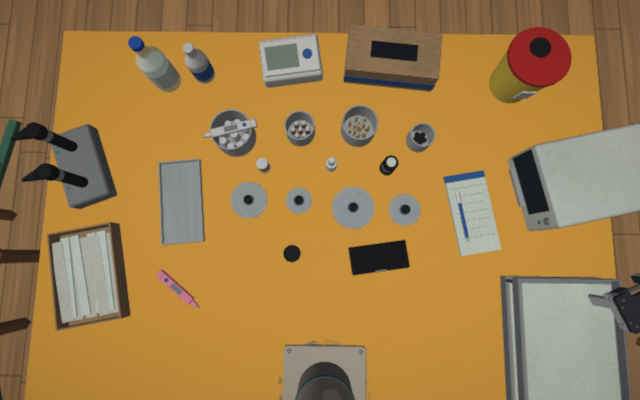

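```bash
python3 - <<'E'
import cv2
a=cv2.imread("pics/top0.png")
cv2.imwrite("pics/c1.png",cv2.resize(a[95:245,150:290],None,fx=4,fy=4,interpolation=cv2.INTER_CUBIC))
cv2.imwrite("pics/c2.png",cv2.resize(a[95:245,275:450],None,fx=4,fy=4,interpolation=cv2.INTER_CUBIC))
a=cv2.imread("pics/scene0.png")
cv2.imwrite("pics/c3.png",cv2.resize(a[170:310,200:400],None,fx=4,fy=4,interpolation=cv2.INTER_CUBIC))
E
```

```text
(no output)
```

View pics/c1.png

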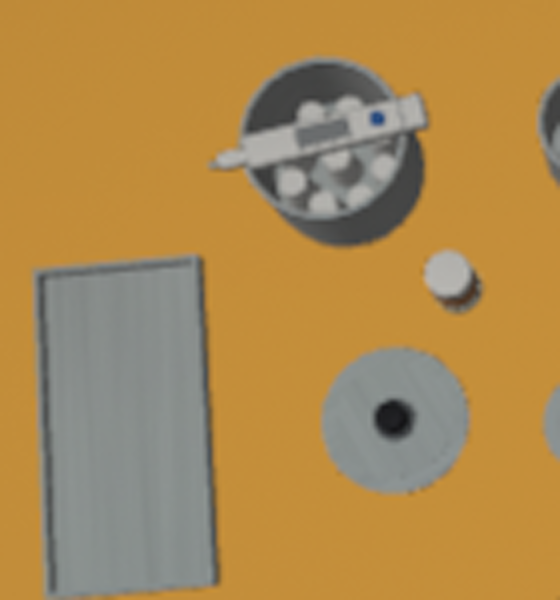

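View pics/c2.png

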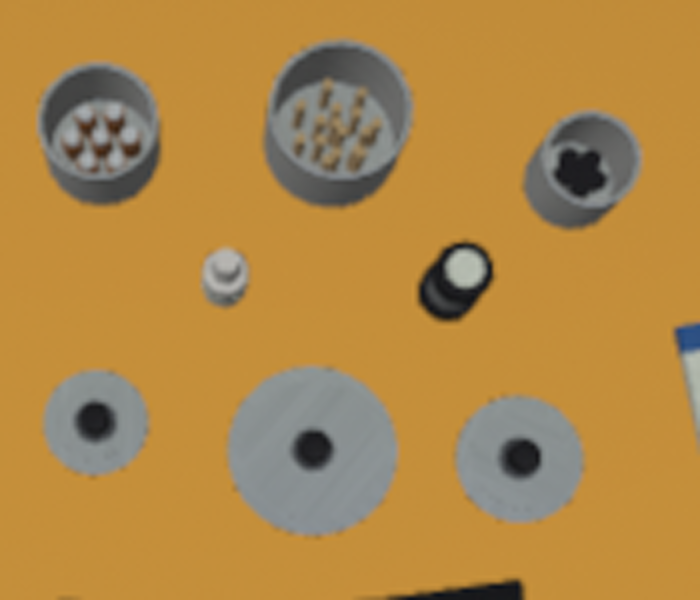

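View pics/c3.png

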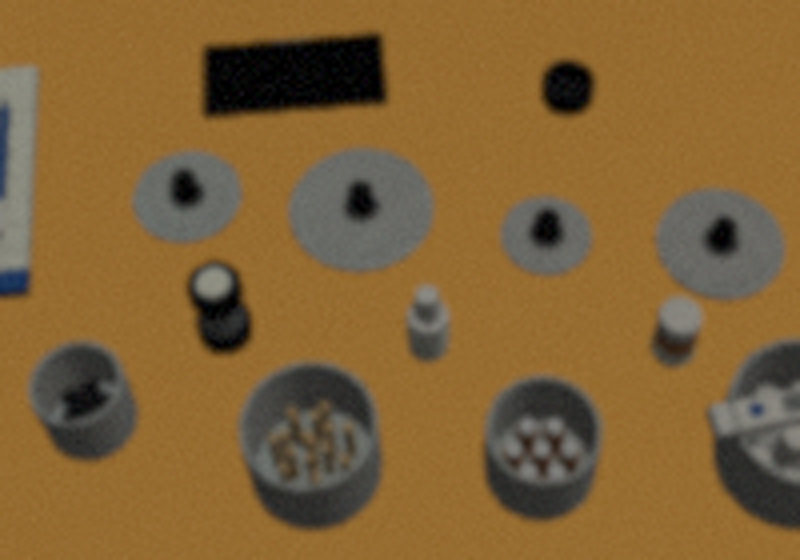

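```bash
cat > vis.py <<'E'
import numpy as np,cv2,pickle
from scipy.optimize import minimize
def proj(d,P):
    P=np.atleast_2d(P);v=d["view"];c=P@v[:3,:3].T+v[:3,3]
    return np.stack([d["cx"]+d["fx"]*c[:,0]/-c[:,2], d["cy"]-d["fy"]*c[:,1]/-c[:,2]],1)
def unproj(d,uv,z):
    v=d["view"];R=v[:3,:3];o=-R.T@v[:3,3]
    r=R.T@np.array([(uv[0]-d["cx"])/d["fx"],-(uv[1]-d["cy"])/d["fy"],-1])
    return o+r*(z-o[2])/r[2]
def circ(x,y,z,r,n=72):
    t=np.linspace(0,2*np.pi,n,endpoint=False);return np.stack([x+r*np.cos(t),y+r*np.sin(t),0*t+z],1)
S=8
def render(d,solids,roi):
    x0,y0,x1,y1=roi;m=np.zeros(((y1-y0)*S,(x1-x0)*S),np.uint8)
    for P in solids:
        p=(proj(d,P)-[x0,y0]+.5)*S-.5
        h=cv2.convexHull(p.astype(np.float32))
        cv2.fillConvexPoly(m,np.round(h*16).astype(np.int32),255,shift=4)
    return cv2.resize(m,None,fx=1/S,fy=1/S,interpolation=cv2.INTER_AREA)/255.
def fgmask(d):
    h=cv2.cvtColor(d["color"],cv2.COLOR_RGB2LAB).astype(float)
    b=h[:,:,2]; bt=np.median(b[90:330,200:440]); # table b
    return np.clip((bt-b)/(bt-128),0,1)
def fit(d,model,p0,roi,step=.004):
    m=fgmask(d)[roi[1]:roi[3],roi[0]:roi[2]]
    f=lambda p:np.mean((render(d,model(p),roi)-m)**2)*1000
    s=np.vstack([p0]+[np.array(p0)+step*np.eye(len(p0))[i]*(30 if i==4 else 1) for i in range(len(p0))])
    r=minimize(f,p0,method="Nelder-Mead",options=dict(initial_simplex=s,xatol=1e-5,fatol=1e-6))
    return r.x,r.fun
JAR=dict(small=(.032,.064),medium=(.039,.070),large=(.046,.076),largest=(.053,.082))
LID=dict(small=.035,medium=.042,large=.049,largest=.056)
def jar(n): R,H=JAR[n];return lambda p:[np.vstack([circ(p[0],p[1],0,R),circ(p[0],p[1],H,R)])]
def lid(n,z=0):
    R=LID[n];return lambda p:[np.vstack([circ(p[0],p[1],z+.006,R),circ(p[0],p[1],z+.009,R)]),np.vstack([circ(p[0],p[1],z+.009,.01),circ(p[0],p[1],z+.033,.01)])]
def therm(x,y,a,z):
    c,s=np.cos(a),np.sin(a)
    b=lambda x0,x1,w,z0,z1:np.array([[x+u*c-v*s,y+u*s+v*c,z+q] for u in(x0,x1) for v in(-w,w) for q in(z0,z1)])
    return [b(-.07,.045,.011,0,.012),b(.045,.07,.003,.003,.009)]
def roi_of(d,solids,pad=5):
    p=np.vstack([proj(d,P) for P in solids]);a=np.floor(p.min(0)).astype(int)-pad;b=np.ceil(p.max(0)).astype(int)+pad
    return (a[0],a[1],b[0],b[1])
E
cat > m1.py <<'E'
from vis import *
T=pickle.load(open("top0.pkl","rb"));Sc=pickle.load(open("scene0.pkl","rb"))
J={"largest":(231,129.5),"medium":(299.7,125.5),"large":(360,122),"small":(424,132)}
L={"large":(249,200),"small":(299,201),"largest":(353,208),"medium":(405,209)}
for k,uv in J.items():
    p0=unproj(T,uv,JAR[k][1])[:2]
    if k=="largest":
        h=unproj(T,(232,128),.094)[:2]
        P0=[*p0,*h,np.arctan2(*(unproj(T,(203,135.5),.09)-unproj(T,(255,122.5),.09))[[1,0]])]
        mod=lambda p:jar("largest")(p)+therm(p[2],p[3],p[4],.082)
    else: P0=list(p0);mod=jar(k)
    for n,d in(("top",T),("scene",Sc)):
        x,f=fit(d,mod,P0,roi_of(d,mod(P0)));print("jar",k,n,np.round(x,4),round(f,1), np.round(proj(d,[*x[:2],JAR[k][1]])[0],1))
for k,uv in L.items():
    p0=list(unproj(T,uv,.009)[:2]);mod=lid(k)
    for n,d in(("top",T),("scene",Sc)):
        x,f=fit(d,mod,p0,roi_of(d,mod(p0)));print("lid",k,n,np.round(x,4),round(f,1),
         {q:round(fit(d,lid(q),p0,roi_of(d,mod(p0)))[1],1) for q in LID})
# tray corners top image
c=np.array([[35,270],[200,257],[217,583],[50,598]])/4-.375+[150,95]
print("tray",[np.round(unproj(T,q,.014)[:2],4) for q in c])
for n,uv,z in (("w1",(262,164),.05),("w2",(331,163),.05),("blk",(389,165),.05)):print(n,unproj(T,uv,z))
E
python3 m1.py
```

```text
jar largest top [0.639  0.2436 0.6355 0.245  1.8439] 17.9 [229.8 128.4]
jar largest scene [0.6372 0.2431 0.6372 0.2456 1.8342] 49.2 [402.2 271.2]
jar medium top [0.656  0.0705] 9.0 [299.  124.2]
jar medium scene [0.6544 0.0695] 15.6 [335.6 276.1]
jar large top [ 0.6632 -0.0838] 13.6 [359.8 121.3]
jar large scene [ 0.6614 -0.0852] 30.7 [276.6 274.9]
jar small top [ 0.6361 -0.2451] 7.2 [422.7 133.8]
jar small scene [ 0.634 -0.247] 13.0 [218.3 264.5]
lid large top [0.4689 0.2036] 2.1 {'small': np.float64(197.7), 'medium': np.float64(91.9), 'large': np.float64(2.1), 'largest': np.float64(125.5)}
lid large scene [0.4692 0.2029] 29.0 {'small': np.float64(157.4), 'medium': np.float64(78.8), 'large': np.float64(29.0), 'largest': np.float64(116.2)}
lid small top [0.4691 0.0714] 1.9 {'small': np.float64(1.9), 'medium': np.float64(145.8), 'large': np.float64(269.3), 'largest': np.float64(302.9)}
lid small scene [0.4685 0.0707] 8.5 {'small': np.float64(8.5), 'medium': np.float64(121.6), 'large': np.float64(231.8), 'largest': np.float64(257.3)}
lid largest top [ 0.4523 -0.0712] 1.5 {'small': np.float64(273.0), 'medium': np.float64(188.2), 'large': np.float64(87.9), 'largest': np.float64(1.5)}
lid largest scene [ 0.4523 -0.0724] 7.8 {'small': np.float64(202.0), 'medium': np.float64(135.1), 'large': np.float64(57.8), 'largest': np.float64(7.8)}
lid medium top [ 0.4484 -0.2068] 2.1 {'small': np.float64(99.2), 'medium': np.float64(2.1), 'large': np.float64(133.8), 'largest': np.float64(254.2)}
lid medium scene [ 0.4476 -0.208 ] 7.2 {'small': np.float64(65.9), 'medium': np.float64(7.2), 'large': np.float64(107.9), 'largest': np.float64(219.7)}
tray [array([0.5653, 0.4457]), array([0.5755, 0.3363]), array([0.3601, 0.3135]), array([0.3491, 0.4211])]
w1 [0.55564549 0.16437993 0.05      ]
w2 [ 0.56040336 -0.01240452  0.05      ]
blk [ 0.55697266 -0.16074628  0.05      ]
```

```bash
cat > ov.py <<'E'
from vis import *
def overlay(d,loops,roi,f,out):
    x0,y0,x1,y1=roi
    a=cv2.resize(np.ascontiguousarray(d["color"][y0:y1,x0:x1,::-1]),None,fx=f,fy=f,interpolation=cv2.INTER_CUBIC)
    for P in loops:
        p=(proj(d,P)-[x0,y0]+.5)*f-.5
        cv2.polylines(a,[np.round(p*16).astype(np.int32)],True,(0,0,255),1,cv2.LINE_AA,4)
    cv2.imwrite(out,a)
E
python3 - <<'E'
from ov import *
T=pickle.load(open("top0.pkl","rb"));Sc=pickle.load(open("scene0.pkl","rb"))
J=dict(largest=(.639,.2436),medium=(.656,.0705),large=(.6632,-.0838),small=(.6361,-.2451))
J2=dict(largest=(.6372,.2431),medium=(.6544,.0695),large=(.6614,-.0852),small=(.634,-.247))
f=lambda J:sum([[circ(*J[k],JAR[k][1],JAR[k][0]),circ(*J[k],0,JAR[k][0])] for k in J],[])
overlay(T,f(J),(195,95,445,165),3.2,"pics/o1.png")
overlay(Sc,f(J2),(200,245,440,310),3.2,"pics/o2.png")
E
```

```text
(no output)
```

View pics/o1.png

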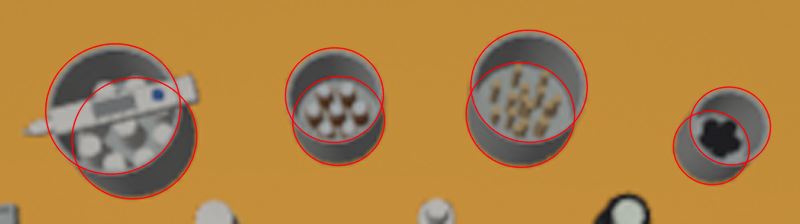

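View pics/o2.png

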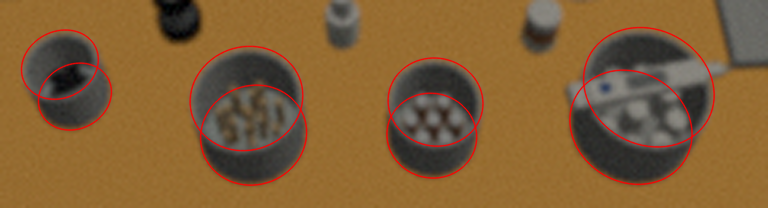

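```bash
python3 - <<'E'
from vis import *
T=pickle.load(open("top0.pkl","rb"));Sc=pickle.load(open("scene0.pkl","rb"))
J=dict(medium=(.656,.0705),large=(.6632,-.0838),small=(.6361,-.2451))
for k in J:
  R,H=JAR[k]
  for n,d in(("top",T),("scene",Sc)):
    mod=lambda p:[np.vstack([circ(p[0],p[1],0,p[2]),circ(p[0],p[1],p[3],p[2])])]
    P0=[*J[k],R,H]; x,f=fit(d,mod,P0,roi_of(d,mod(P0)));print(k,n,np.round(x,4),R,H,round(f,1))
L=dict(large=(.4689,.2036),small=(.4691,.0714),largest=(.4523,-.0712),medium=(.4484,-.2068))
for k in L:
  for n,d in(("top",T),("scene",Sc)):
    mod=lambda p:[np.vstack([circ(p[0],p[1],.006,p[2]),circ(p[0],p[1],.009,p[2])]),np.vstack([circ(p[0],p[1],.009,.01),circ(p[0],p[1],p[3],.01)])]
    P0=[*L[k],LID[k],.033]; x,f=fit(d,mod,P0,roi_of(d,mod(P0)));print(k,n,np.round(x,4),LID[k],round(f,1))
m=fgmask(T)
print((m[95:160:6,340:380:2]*9).round().astype(int))
E
```

```text
medium top [0.6569 0.071  0.0387 0.0642] 0.039 0.07 4.5
medium scene [0.6549 0.0696 0.0374 0.0716] 0.039 0.07 9.1
large top [ 0.6647 -0.0843  0.0459  0.0694] 0.046 0.076 10.1
large scene [ 0.6625 -0.0847  0.0441  0.0782] 0.046 0.076 25.2
small top [ 0.6373 -0.246   0.0316  0.0588] 0.032 0.064 1.9
small scene [ 0.6353 -0.2463  0.0302  0.0655] 0.032 0.064 8.0
large top [0.4688 0.2035 0.0486 0.0365] 0.049 1.6
large scene [0.4693 0.2028 0.048  0.0358] 0.049 28.1
small top [0.4691 0.0713 0.0347 0.0347] 0.035 1.5
small scene [0.4692 0.0703 0.034  0.0365] 0.035 6.5
largest top [ 0.4523 -0.0713  0.0557  0.0357] 0.056 1.2
largest scene [ 0.4522 -0.0723  0.0552  0.0371] 0.056 8.6
medium top [ 0.4483 -0.2067  0.0417  0.0359] 0.042 1.6
medium scene [ 0.4478 -0.208   0.0415  0.0373] 0.042 6.3
[[0 0 0 0 0 0 0 0 0 0 0 0 0 0 0 0 0 0 0 0]
 [0 0 0 0 0 0 0 0 0 0 0 0 0 0 0 0 0 0 0 0]
 [0 0 0 0 0 5 8 9 9 9 9 9 9 9 8 2 0 0 0 0]
 [0 0 4 9 9 9 9 9 9 9 9 9 9 9 9 9 9 9 1 0]
 [0 6 9 9 9 8 9 8 7 9 9 9 6 8 9 9 9 9 9 2]
 [0 9 9 9 7 8 9 6 6 5 7 8 8 9 6 7 9 9 9 3]
 [2 9 9 9 8 7 9 6 8 6 8 9 6 7 8 9 9 9 2 0]
 [0 4 9 9 9 9 9 9 8 8 9 7 8 9 9 9 7 0 0 0]
 [0 0 0 1 7 9 9 9 9 9 9 9 9 7 4 0 0 0 0 0]
 [0 0 0 0 0 0 0 0 0 0 0 0 0 0 0 0 0 0 0 0]
 [0 0 0 0 0 0 0 0 0 0 0 0 0 0 0 0 0 0 0 0]]
```

```bash
cat >> vis.py <<'E'
K1=0.0;K2=0.
_proj=proj
def proj(d,P):
    k=d.get("k1",0.); 
    q=_proj(d,P); c=np.array([d["cx"],d["cy"]]); n=(q-c)/d["fx"]; r2=(n**2).sum(1,keepdims=True)
    return c+(q-c)*(1+k*r2)
_un=unproj
def unproj(d,uv,z):
    k=d.get("k1",0.); c=np.array([d["cx"],d["cy"]]); y=(np.array(uv,float)-c); n=y.copy()
    for _ in range(20): n=y/(1+k*((n/d["fx"])**2).sum())
    return _un(d,n+c,z)
J0=dict(medium=(.656,.0705),large=(.6632,-.0838),small=(.6361,-.2451))
L0=dict(large=(.4689,.2036),small=(.4691,.0714),largest=(.4523,-.0712),medium=(.4484,-.2068))
E
python3 - <<'E'
from vis import *
T=pickle.load(open("top0.pkl","rb"));Sc=pickle.load(open("scene0.pkl","rb"))
c=np.array([[35,270],[200,257],[217,583],[50,598]])/4-.375+[150,95]
for n,d in(("top",T),("scene",Sc)):
  for k in (0,-.05,-.1,-.15,-.2):
    d["k1"]=k; o=[];xs={}
    for q in J0: x,f=fit(d,jar(q),J0[q],roi_of(d,jar(q)(J0[q])));o.append(round(f,1));xs[q]=np.round(x,4)
    for q in L0: x,f=fit(d,lid(q),L0[q],roi_of(d,lid(q)(L0[q])));o.append(round(f,1));xs["L"+q]=np.round(x,4)
    t=np.array([unproj(d,u,.014)[:2] for u in c]) if n=="top" else np.zeros((4,2))
    print(n,k,o,[round(float(np.linalg.norm(t[i]-t[(i+1)%4])),4) for i in range(4)])
    if k in(0,-.1): print(xs)
E
```

```text
top 0 [np.float64(9.0), np.float64(13.6), np.float64(6.7), np.float64(2.1), np.float64(1.9), np.float64(1.5), np.float64(2.1)] [0.1099, 0.2165, 0.1081, 0.2176]
{'medium': array([0.6556, 0.0707]), 'large': array([ 0.6632, -0.0838]), 'small': array([ 0.6363, -0.2453]), 'Llarge': array([0.4688, 0.2036]), 'Lsmall': array([0.4691, 0.0714]), 'Llargest': array([ 0.4523, -0.0712]), 'Lmedium': array([ 0.4484, -0.2068])}
top -0.05 [np.float64(7.8), np.float64(12.8), np.float64(4.5), np.float64(1.7), np.float64(1.9), np.float64(1.5), np.float64(1.7)] [0.1119, 0.2176, 0.1101, 0.2194]
top -0.1 [np.float64(6.8), np.float64(11.7), np.float64(2.9), np.float64(1.6), np.float64(1.9), np.float64(1.4), np.float64(1.6)] [0.114, 0.2186, 0.1122, 0.2213]
{'medium': array([0.6564, 0.0709]), 'large': array([ 0.6642, -0.0843]), 'small': array([ 0.6378, -0.2478]), 'Llarge': array([0.4687, 0.2042]), 'Lsmall': array([0.4691, 0.0714]), 'Llargest': array([ 0.4523, -0.0714]), 'Lmedium': array([ 0.4481, -0.2079])}
top -0.15 [np.float64(6.0), np.float64(10.9), np.float64(2.3), np.float64(1.8), np.float64(1.9), np.floa
[... 807 characters left out ...]
t64(12.2), np.float64(26.8), np.float64(9.4), np.float64(29.5), np.float64(8.3), np.float64(9.4), np.float64(6.6)] [0.0, 0.0, 0.0, 0.0]
{'medium': array([0.6556, 0.0701]), 'large': array([ 0.6631, -0.0858]), 'small': array([ 0.6365, -0.2492]), 'Llarge': array([0.47  , 0.2038]), 'Lsmall': array([0.4688, 0.0708]), 'Llargest': array([ 0.452 , -0.0725]), 'Lmedium': array([ 0.4481, -0.2087])}
scene -0.15 [np.float64(10.8), np.float64(25.9), np.float64(8.5), np.float64(29.2), np.float64(8.2), np.float64(9.3), np.float64(6.5)] [0.0, 0.0, 0.0, 0.0]
scene -0.2 [np.float64(9.7), np.float64(24.1), np.float64(8.6), np.float64(29.2), np.float64(8.1), np.float64(9.2), np.float64(6.6)] [0.0, 0.0, 0.0, 0.0]
```

```bash
python3 - <<'E'
from vis import *
import json
T=pickle.load(open("top0.pkl","rb"));Sc=pickle.load(open("scene0.pkl","rb"))
out={}
for d in(T,Sc):d["k1"]=-.08
for q in J0:
  X=[fit(d,jar(q),J0[q],roi_of(d,jar(q)(J0[q])))[0] for d in(T,Sc)];out["J"+q]=np.mean(X,0).tolist();print(q,np.round(X,4).tolist())
for q in L0:
  X=[fit(d,lid(q),L0[q],roi_of(d,lid(q)(L0[q])))[0] for d in(T,Sc)];out["L"+q]=np.mean(X,0).tolist();print("L",q,np.round(X,4).tolist())
mod=lambda p:jar("largest")(p)+therm(p[2],p[3],p[4],.082)
P0=[.639,.244,.636,.245,1.84]
X=[fit(d,mod,P0,roi_of(d,mod(P0)))[0] for d in(T,Sc)];out["Jlargest"]=np.mean(X,0).tolist()[:2];out["therm"]=np.mean(X,0).tolist()[2:];print("largest",np.round(X,4).tolist())
c=np.array([[35,270],[200,257],[217,583],[50,598]])/4-.375+[150,95]
t=np.array([unproj(T,u,.014)[:2] for u in c]);v=(t[0]+t[1]-t[2]-t[3]);out["tray"]=[*t.mean(0).tolist(),float(np.arctan2(v[1],v[0]))]
print(out);json.dump(out,open("pos.json","w"))
E
cat > arm.py <<'E'
from cell import *
import numpy as np,json,pickle,cv2
from scipy.spatial.transform import Rotation as R
def ori(a):
    c,s=np.cos(a),np.sin(a);return R.from_matrix(np.array([[s,0,c],[-c,0,s],[0,-1,0]])).as_quat()
def shot(tag):
    for n in("scene","top"):
        d=get_image(n);cv2.imwrite(f"pics/{n}_{tag}.png",d["color"][:,:,::-1]);pickle.dump(d,open(f"{n}_{tag}.pkl","wb"))
E
python3 - <<'E'
from arm import *
p=json.load(open("pos.json"))
for k,v in p.items():
  for z in(.03,.22):
    print(k,z,[ (lambda q: None if q is None else round(float(q[6]),2))(ik([v[0],v[1],z],ori(np.radians(a)))) for a in(-60,-30,0,30,60,90,120,150,180)])
E
```

```text
medium [[0.6564, 0.0708], [0.6553, 0.0702]]
large [[0.664, -0.0842], [0.6626, -0.0856]]
small [[0.6375, -0.2473], [0.6359, -0.2488]]
L large [[0.4687, 0.2041], [0.47, 0.2036]]
L small [[0.4691, 0.0714], [0.4688, 0.0708]]
L largest [[0.4521, -0.0714], [0.4522, -0.0722]]
L medium [[0.4482, -0.2077], [0.4478, -0.2087]]
largest [[0.6402, 0.2452, 0.6367, 0.2463, 1.8352], [0.6395, 0.2445, 0.6388, 0.2466, 1.8231]]
{'Jmedium': [0.655868771561654, 0.07049980383971705], 'Jlarge': [0.6632878559680422, -0.08490142768849623], 'Jsmall': [0.6367217039205366, -0.24803288899300396], 'Llarge': [0.46937694529313595, 0.20381986968675628], 'Lsmall': [0.4689474215774331, 0.07109995085906703], 'Llargest': [0.4521525359806662, -0.07181736337345793], 'Lmedium': [0.44799548906139386, -0.20816995435305294], 'Jlargest': [0.6398503482063, 0.24484765783931478], 'therm': [0.6377375902037546, 0.24645379359768074, 1.8291364921565554], 'tray': [0.46228335658108793, 0.38308001490272126, 0.10993206724000339]}
Jmedium 0.03 [-1.17, -0.78, -0.39, 0.01, 0.43, 0.85, 1.13, 1.66, -2.73]
Jmedium 0.22 [-1.25, -0.8, -0.36, 0.09,
[... 602 characters left out ...]
 [-0.94, -0.59, -0.23, 0.13, 0.5, 0.95, 1.08, -2.64, -2.28]
Llargest 0.22 [-0.99, -0.54, -0.09, 0.37, 0.82, 1.26, 1.58, 2.11, -2.76]
Lmedium 0.03 [-0.63, -0.27, 0.11, 0.49, 0.87, 1.28, -2.83, -2.45, -2.07]
Lmedium 0.22 [-0.69, -0.24, 0.21, 0.66, 1.1, 1.54, 1.85, -2.84, -2.43]
Jlargest 0.03 [-1.39, -0.99, -0.59, -0.19, 0.22, 0.64, 1.01, 1.44, 1.97]
Jlargest 0.22 [-1.58, -1.11, -0.64, -0.18, 0.28, 0.75, 1.12, 1.64, 2.16]
therm 0.03 [-1.39, -0.99, -0.6, -0.19, 0.22, 0.64, 1.0, 1.44, 1.96]
therm 0.22 [-1.59, -1.12, -0.64, -0.18, 0.28, 0.74, 1.11, 1.64, 2.16]
tray 0.03 [-1.74, -1.38, -1.02, -0.64, -0.23, 0.19, 0.44, 0.96, 1.49]
tray 0.22 [-2.11, -1.62, -1.19, -0.78, -0.37, 0.21, 0.73, 1.26, 1.78]
```

```bash
cat >> arm.py <<'E'
A=np.pi/2
SEAT=dict(small=.058,medium=.064,large=.070,largest=.076)
p=json.load(open("pos.json"))
def pick(q,a=A,dz=.011):
    x,y=p["L"+q][:2];grip(.045)
    goto([x,y,.13],ori(a))
    line_to([x,y,.05],vel=.2); h=line_to([x,y,dz],vel=.06,contact_N=12)
    print("down",h,get_state()["tcp_pos"]); grip(.0,30); s=get_state();print("open",s["opening"])
    line_to([x,y,.16],vel=.15);print("lift",get_state()["opening"],get_state()["wrist_force"])
def place(q,a=A,dz=.011):
    x,y=p["J"+q][:2];z=SEAT[q]+dz
    goto([x,y,z+.06],ori(a)); line_to([x,y,z+.015],vel=.15)
    pause(.2);h=line_to([x,y,z+.0007],vel=.03,contact_N=6)
    s=get_state();print("placed",h,"z err",s["tcp_pos"][2]-z,s["tcp_pos"],s["wrist_force"],s["time_s"])
E
python3 - <<'E'
from arm import *
pick("medium")
shot("a")
print(get_state()["time_s"])
E
```

```text
down False [ 0.44808936 -0.20801665  0.01095888]
open 0.01962283104758655
lift 0.01910203089296461 [ 0.04570565 -0.04071416 -0.40150389]
5.7
```

View pics/scene_a.png

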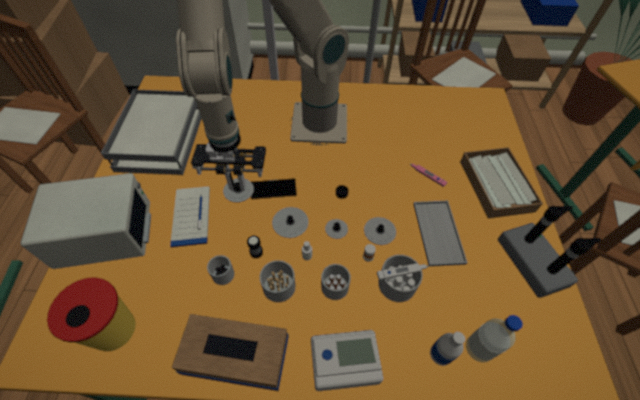

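The medium lid hangs level from the knob at (237,190), and everything else is unmoved. Next I place it on the medium jar at (335,280).

```bash
python3 - <<'E'
from arm import *
place("medium"); shot("b")
E
python3 - <<'E'
import cv2,numpy as np
a=cv2.imread("pics/scene_b.png")[230:310,260:420]
b=cv2.imread("pics/top_b.png")[90:170,230:390]
cv2.imwrite("pics/b2.png",np.vstack([cv2.resize(i,None,fx=3.7,fy=3.7,interpolation=cv2.INTER_CUBIC) for i in(a,b)]))
E
```

```text
placed True z err 0.00025030223706004606 [0.65539847 0.07031215 0.0752503 ] [-1.56188076e+00  9.08318872e-04  5.30143018e+00] 8.1667
```

View pics/b2.png

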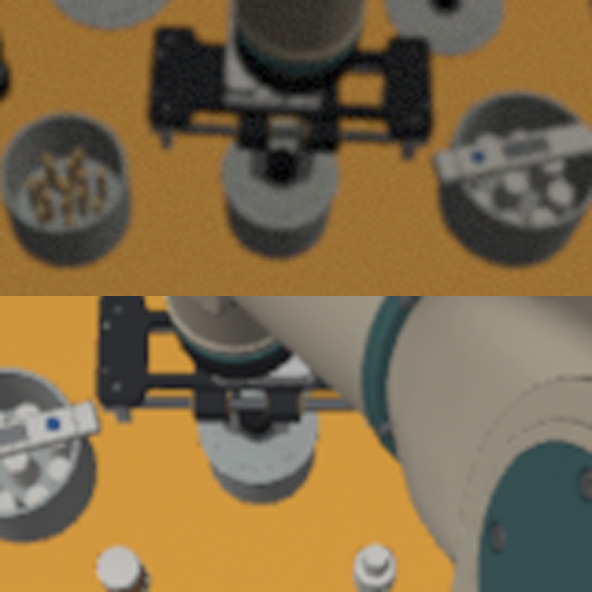

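The lid's z error is 0.25 mm and it sits flush, so it is seated. I'll release it and do the small and large lids.

```bash
cat >> arm.py <<'E'
def release():
    grip(.045); P=get_state()["tcp_pos"]; line_to([P[0],P[1],P[2]+.06],vel=.15)
E
python3 - <<'E'
from arm import *
release(); pick("small"); place("small"); shot("c")
E
```

```text
down False [0.46894604 0.07127464 0.01098153]
open 0.019423845882696533
lift 0.01953436973360172 [ 0.07128531 -0.51875229 -0.86142679]
placed True z err 0.00024276429609118577 [ 0.63628797 -0.24752908  0.06924276] [-1.30206794  0.7601624   4.64426045] 15.925
```

View pics/scene_c.png

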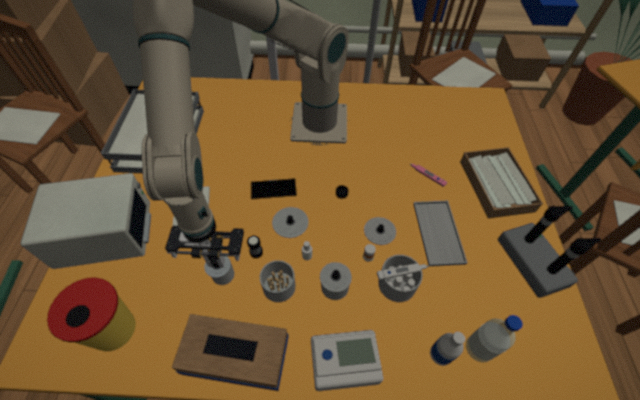

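Medium lid at (336,279) is seated, and the small one is on its jar at (217,266). Large lid next, then the thermometer. Candidates in the top image: white at (232,128) across the biggest jar, pink at (178,289) on the desk. The white one is meant; crop c1 already shows it enlarged.

```bash
python3 - <<'E'
from arm import *
release(); pick("large"); place("large"); release()
x,y,a=p["therm"];g=np.array([x,y])-.008*np.array([np.cos(a),np.sin(a)]);j=a-np.pi/2
print(g,j)
goto([*g,.16],ori(j)); line_to([*g,.12],vel=.15);h=line_to([*g,.083],vel=.05,contact_N=8)
print(h,get_state()["tcp_pos"]);grip(0,20);print(get_state()["opening"])
line_to([*g,.16],vel=.1);print(get_state()["opening"],get_state()["time_s"]);shot("d")
E
python3 - <<'E'
import cv2,numpy as np
a=cv2.imread("pics/scene_d.png")[190:310,200:460]
b=cv2.imread("pics/top_d.png")[70:190,190:450]
cv2.imwrite("pics/d2.png",np.vstack([cv2.resize(i,None,fx=2.5,fy=2.5,interpolation=cv2.INTER_CUBIC) for i in(a,b)]))
E
```

```text
down False [0.46935807 0.204033   0.01098538]
open 0.01951954207009077
lift 0.019539793967127184 [-0.50820931  0.6341292  -1.3400356 ]
placed True z err 0.0002440566155259144 [ 0.66277398 -0.0850466   0.08124406] [-0.89646477  0.33941864  5.39463611] 24.625
[0.6397814  0.23871927] 0.2583401653616588
False [0.64001315 0.23883978 0.08318151]
0.021311539418267064
0.021913795536312727 29.8667
```

View pics/d2.png

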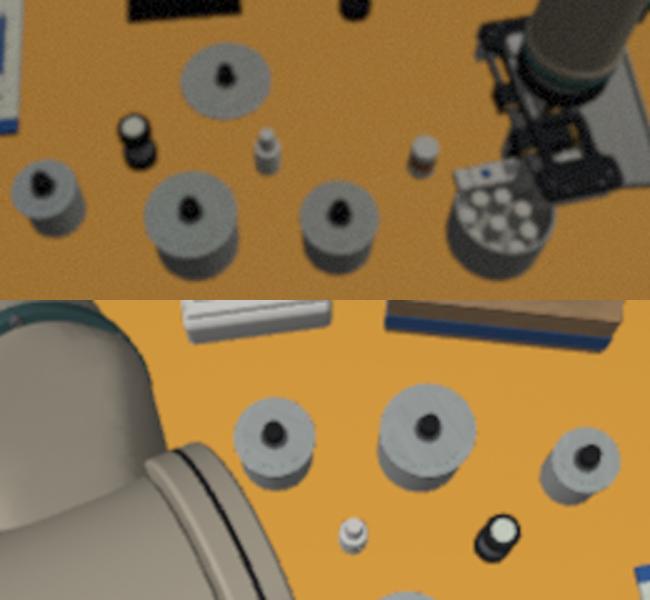

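Three lids look seated (top-row crop x≈275, 427, 588), and the thermometer is lifted level off the biggest jar. Next it goes to the tray.

```bash
python3 - <<'E'
from arm import *
tx,ty,ta=p["tray"];yaw=ta+np.pi;t=np.array([tx,ty])-.008*np.array([np.cos(yaw),np.sin(yaw)]);j=yaw-np.pi/2
goto([*t,.10],ori(j)); line_to([*t,.03],vel=.15); pause(.2);h=line_to([*t,.0052],vel=.03,contact_N=5)
s=get_state();print(h,s["tcp_pos"],s["opening"],s["wrist_force"])
grip(.045);line_to([*t,.13],vel=.15)
pick("largest");place("largest");shot("e")
E
```

```text
True [0.46986736 0.38364752 0.00519273] 0.02195930320439174 [-1.06974192 -0.8907036   4.69785967]
down False [ 0.45219687 -0.07163446  0.01094163]
open 0.019139997057837515
lift 0.019156688540270073 [-0.27280161  0.3476837  -2.26405059]
placed True z err 0.0002687375803271941 [0.63944921 0.24455458 0.08726874] [-0.22298774 -0.24919974  2.87309176] 41.4583
```

View pics/scene_e.png

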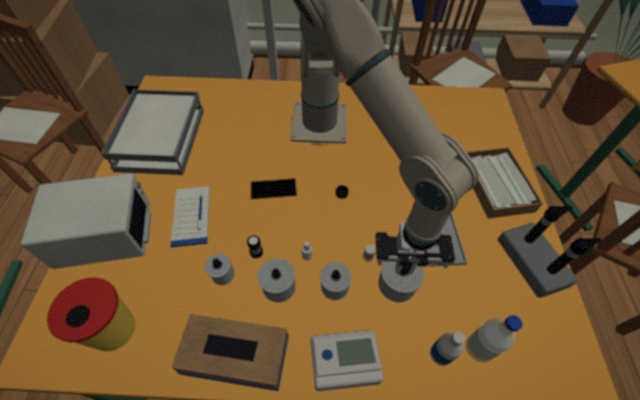

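The biggest lid is down at (402,277), again at seated height. I'll release it, back off to the side and check.

```bash
python3 - <<'E'
from arm import *
release();x,y=p["Jlargest"];line_to([x,y,.2],vel=.2);move_joints([1.081,0.628,0.038,1.517,-0.027,0.996,-0.02]);pause(.3);print(get_state()["time_s"])
shot("f")
from vis import *
for n in("top","scene"):
  d=pickle.load(open(n+"_f.pkl","rb"));d["k1"]=-.08
  for q in SEAT:
    mod=lambda P:jar(q)(P)+lid(q,SEAT[q])(P[2:]);P0=p["J"+q][:2]*2
    r=fit(d,mod,P0,roi_of(d,mod(P0)))[0];print(n,q,"jar shift mm",np.round((r[:2]-P0[:2])*1e3,1),"lid-jar mm",np.round((r[2:]-r[:2])*1e3,1))
a=cv2.imread("pics/scene_f.png")[190:310,200:470];b=cv2.imread("pics/top_f.png")[95:250,150:450]
cv2.imwrite("pics/f2.png",np.vstack([cv2.resize(a,(600,267),interpolation=2),cv2.resize(b,(600,310),interpolation=2)]))
E
```

```text
46.6333
top small jar shift mm [1.6 0.3] lid-jar mm [-0.5 -2.7]
top medium jar shift mm [1.7 0.7] lid-jar mm [-2.  -1.5]
top large jar shift mm [1.7 0.6] lid-jar mm [-1.9 -2. ]
top largest jar shift mm [0.9 0.4] lid-jar mm [-0.4  0.2]
scene small jar shift mm [-2.8 -1.6] lid-jar mm [ 3.9 -1.8]
scene medium jar shift mm [-2.7 -0.1] lid-jar mm [ 4.  -1.7]
scene large jar shift mm [-2.  -1.2] lid-jar mm [ 2.4 -1.3]
scene largest jar shift mm [-1.7  0.6] lid-jar mm [ 3.7 -1.2]
```

View pics/f2.png

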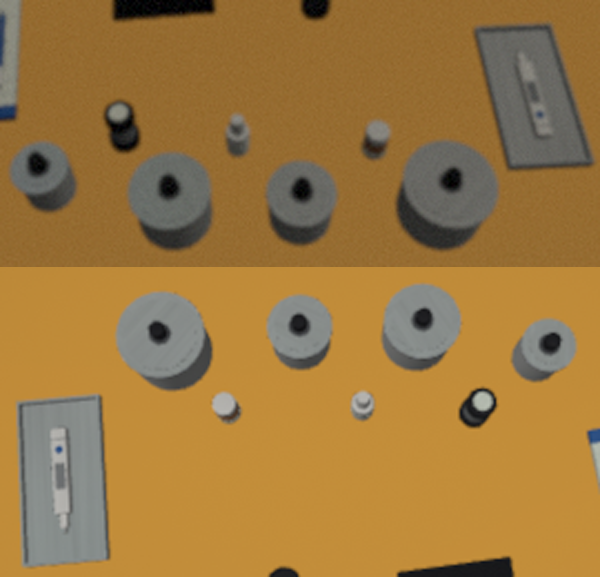

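All four lids lie level on their jars with the knobs up. The thermometer lies flat, lengthwise and centred in the tray at crop (60,480). I'm handing in.

```bash
python3 -c "
from cell import *
print(finish_job())"
```

```text
the job is handed in; nothing more can be done
None
```

I put each of the four lids on the jar it fits, and laid the white thermometer flat and lengthwise in the steel tray. I handed the job in at about 47 s of the 125 s allowed.

- **Order:** the small, medium and large jars were covered first. The thermometer then came off the biggest jar, and that jar got its lid last.
- **Lids:** each one came to rest within 0.3 mm of its seated height, with contact only there and not 6 mm higher on the rim. The last pictures show all four level with the knobs up.
- **Thermometer:** the last pictures show it centred in the tray, with the pink look-alike left alone.
- **A check that disagreed:** my final image fits put the jars 1–3 mm from their starting positions, and the lids up to about 4 mm off the jar centres. The two cameras give opposite signs for the main x offsets, so I took these as calibration and lens-distortion error rather than real movement. I saw no jar moved or tipped in the pictures.

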